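# Find the connector housing with the full-depth bore using a depth gauge

### The job

Before these two connector housings go into stock, check their bores with the depth gauge from the wooden rest: push it straight down into a bore, past the drag of the spring contacts, until it bottoms, seat it there with about 20 N (never more than 50 N on a housing) and see whether the dark ring on its shank is level with the rim. If the ring stays above the rim, that housing has the wrong spacer: draw the gauge out and check the other one. Leave the gauge fully seated in the housing where the ring is level with the rim, let go of it, and leave the other things on the bench where they are.

Things in the scene. Friction and masses are not known exactly. Their poses are not given: they have to be found in the camera images.
- gauge: depth gauge, 0.16 kg, 100 mm long, standing upright in the rest: a round steel shank 16 mm across and 60 mm long with a 4 mm chamfer at its foot (11 mm across at the tip), and on top a square aluminium grip head 24 x 24 mm, 40 mm high. Origin: centre of the foot (tip); z points up along the shank to the head; x and y are square to the faces of the head.
- gauge_mark (a point): centre of the dark ring round the gauge's shank, 45 mm above its tip (15 mm below the head); same axes as the gauge. The ring is at the rim's level when the bore is 45 mm deep and the gauge is bottomed (up to 2 or 3 mm below it while pressed), and 12 mm above it in the other.
- gauge_head (a point): centre of the gauge's square grip head, 80 mm above the tip; the place to grasp from above, across two opposite faces.
- rest: wooden rest for the gauge, 60 x 60 x 36 mm high, fixed to the bench, with a loose hole 19 mm across and 30 mm deep in its top; origin: centre of its underside. The gauge starts with its tip 6 mm above the bench in it and draws out straight up.
- socket_a: one of two outwardly identical aluminium connector housings, fixed to the bench: body 50 x 50 mm, 58 mm high, on a 74 x 74 mm foot 8 mm high. Origin: centre of its underside, z up. A loose black spacer lies at the bottom of its blind bore: in one housing (either may be it) the right spacer leaves the bore 45 mm deep, in the other a too thick one leaves 33 mm.
- socket_b: one of two outwardly identical aluminium connector housings, fixed to the bench: body 50 x 50 mm, 58 mm high, on a 74 x 74 mm foot 8 mm high. Origin: centre of its underside, z up. A loose black spacer lies at the bottom of its blind bore: in one housing (either may be it) the right spacer leaves the bore 45 mm deep, in the other a too thick one leaves 33 mm.
- socket_a_mouth (a point): centre of the mouth of the vertical blind bore of socket_a, in the plane of the rim, 58 mm above the bench; z up. Bore 18.5 mm across, 3 mm chamfer. Four brass spring contacts stand into it 14 mm below the rim: they drag on the shank with some 3 to 8 N while it moves in or out, and hold it when let go. At the bottom the spacer lies on a sprung seat that gives 1 mm per 8 N.
- socket_b_mouth (a point): centre of the mouth of the vertical blind bore of socket_b, in the plane of the rim, 58 mm above the bench; z up. Bore 18.5 mm across, 3 mm chamfer. Four brass spring contacts stand into it 14 mm below the rim: they drag on the shank with some 3 to 8 N while it moves in or out, and hold it when let go. At the bottom the spacer lies on a sprung seat that gives 1 mm per 8 N.
- carton: loose cardboard carton 80 x 110 x 50 mm high beyond the work; leave alone. Origin: centre of its underside.
- jar: loose clear jar with white cap, 56 mm across, 65 mm high, beyond the work; leave alone. Origin: centre of its underside.
- screwdriver: loose screwdriver lying to the right of the work, handle towards the robot; leave alone. Origin: its middle, at bench level.

How it is judged:
By the outcome, as a careful person would: the job done as asked, in the order asked, and still so for the second after the job is handed in, with the robot touching nothing.
It also fails if it takes over 61 s, if anything falls off the work surface, if the arm or the gripper's body presses on something with over 40 N, if the wrist force passes 120 N, or if a joint passes its speed limit or range.

### The arm

A 6-joint arm with a two-finger parallel gripper is mounted at the origin on the work surface. World frame = base frame: x ahead of the robot, y to its left, z up, the work surface at z = 0. Lengths are in mm, angles in rad, forces in N, time in s.
With the tool pointing down it reaches from about 300 to 875 mm from the base axis. Payload 6.4 kg.
Tool frame: the origin (TCP) lies midway between the tips of the shut fingers; the grasp point (between the pads) lies 19 mm behind it (r.grasp_offset is the distance from the TCP to the grasp point, in mm); y points along the fingers, x is the direction in which the jaws open and shut, and the axes are right-handed (so a half turn about y gives the same grasp; the last joint's range is limited). The gripper opens to 85 mm and grips with 20 to 120 N. Pads are 22 mm wide; open, the fingers measure 114 mm over their backs; the gripper's body (76 mm by 85 mm) begins 54 mm behind the grasp point. The pads swing forward as they close: fully open they stand 13 mm farther back than shut.
Start: joints at [-1.555, 0.181, 1.607, -0, 1.354, -0.206], TCP at [126.507, -560.925, 231.288] pointing down, gripper open.
Joint ranges: [-2.99, 2.99], [-0.89, 2.07], [0.3, 2.58], [-1.14, 4.28], [0, 2.63], [-3.12, 3.12]. Speed limits (rad/s): [2.57, 2.57, 3.01, 3.14, 3.14, 3.14].

### API

Orientations are given as a unit quaternion [x, y, z, w].
In Python, from workcell import r, vision, job gives the robot as it stands.
- The arm moves only by the tool servo_tool, never from a script. Its argument "increments" is one flat list of numbers, 5 for each row, row after row: the opening, from 0 (shut) to 1 (fully open), then the shift along the world's x, y, z each as a share of 30 mm, from -1 to 1, then the turn about the world's z as a share of 0.1 rad, from -1 to 1. A call has 1 to 12 rows; each row shifts and turns the commanded pose from where the row before left it; what a row does not reach is not made up. A row lasts 1/12 s, in which the tool goes at most 41.7 mm and 7.16 degrees, less where a joint would pass 70% of its speed; a pose out of reach is approached as far as the arm can. A call with a number of a shift or a turn outside -1 to 1 is refused whole. A call with a gripper value outside its range is refused whole. The fingers move at their own pace and stop on an object; "squeeze" is the grip in N (left out, the last holds). Time passes only in rows, so rows that do not move let the fingers close. It gives the time, the measured TCP pose, the force and the opening at its end, in the units of the state.
- r.state(): the state, without advancing time (a new reading comes with each control period).
- vision.get_image(name): name is "side" or "top" or "wrist"; returns the picture (400x640x3 uint8, red, green, blue); there is no depth.
- vision.calibration(name): a dict with "intrinsics" (3x3 intrinsics, pixels), "cam_to_world" (4x4, takes a point from camera to world coordinates); the wrist camera has in their place "mount" (4x4, takes a point from camera to tool coordinates, whose origin is the TCP and whose axes are the tool frame's). Camera axes: x right, y down, z forward; pixel columns grow to the right and rows downward; lengths in mm; the calibration is good to about 2 mm. A picture is of the moment at which its call begins: read the wrist's pose just before it. calibration takes no time and is no camera call.
- job.finish_job(): hands the job in, once; it reports no verdict.
The state is a dict: "time": time; "joint_positions": joint angles; "qvel": joint speeds; "joint_torque": joint torques, N m; "eef_pos": TCP position; "ee_rot": TCP orientation; "contact_force": force on the tool from outside, world axes, zero at the start; "ft_torque": the same for the moment, N m; "finger_gap": finger opening in mm.
Only numpy, scipy, OpenCV 4.12 (cv2) and the standard library are available. Lean on these libraries where they do the work, as an engineer would, in place of code of your own. Each camera call takes 0.05 s, during which the arm holds its last target. There are 200 camera calls.

## Working session

There is one attempt and no reset: what is moved stays moved. The work goes in short steps, Python scripts to look and compute and a tool call to move; the robot and the scene stay as the last step left them, time stands still between calls to the robot, and variables do not carry over. Pictures are saved under pics/ and viewed, on a budget of 10 in all, crops included, one or two more only if the job needs it, and the job is handed in when it is done.

Besides the shell and the picture viewer there is one more tool, called after ">>>" by a JSON object that holds its "name" and its "arguments". servo_tool: Moves the arm, as the interface text tells. Shift numbers are shares of 30 mm and turn numbers shares of 0.1 rad, none past 1 either way. Its arguments: {"type":"object","properties":{"increments":{"type":"array","items":{"type":"number","minimum":-1,"maximum":1}},"squeeze":{"type":"number"}},"required":["increments"]}

```bash
mkdir -p pics; ls; cat > h.py <<'E'
import numpy as np, cv2
from workcell import r, vision, job
from scipy.spatial.transform import Rotation as R
def grab(name,fn):
    s=r.state(); im=vision.get_image(name); cv2.imwrite(fn,im[:,:,::-1]); return s,im
def cam(name,s=None):
    c=vision.calibration(name); K=np.array(c["intrinsics"])
    if name=="wrist":
        T=np.eye(4);T[:3,:3]=R.from_quat(s["ee_rot"]).as_matrix();T[:3,3]=s["eef_pos"]
        return K,T@np.array(c["mount"])
    return K,np.array(c["cam_to_world"])
def onplane(K,T,u,v,z):
    d=T[:3,:3]@np.linalg.solve(K,[u,v,1.]); o=T[:3,3]
    return o+d*(z-o[2])/d[2]
def proj(K,T,p):
    q=np.linalg.inv(T)@np.append(p,1); q=K@q[:3]; return q[:2]/q[2]
E
python3 - <<'E'
from h import *
s,a=grab("top","pics/top.png"); _,b=grab("side","pics/side.png")
np.set_printoptions(precision=3,suppress=True)
for n in("top","side"):print(cam(n))
print(s)
E
```

```text
pics
(array([[367.58 ,   0.   , 323.265],
       [  0.   , 367.58 , 200.478],
       [  0.   ,   0.   ,   1.   ]]), array([[  0.013,  -0.989,   0.145, 506.271],
       [ -1.   ,  -0.015,  -0.018, -53.384],
       [  0.02 ,  -0.145,  -0.989, 903.587],
       [  0.   ,   0.   ,   0.   ,   1.   ]]))
(array([[455.151,   0.   , 318.118],
       [  0.   , 455.151, 193.016],
       [  0.   ,   0.   ,   1.   ]]), array([[   0.837,   -0.364,    0.408,  244.071],
       [  -0.547,   -0.538,    0.641, -683.025],
       [  -0.014,   -0.76 ,   -0.65 ,  694.69 ],
       [   0.   ,    0.   ,    0.   ,    1.   ]]))
{'time': 0.0, 'joint_positions': array([-1.555,  0.182,  1.608, -0.   ,  1.354, -0.206]), 'qvel': array([-0.001, -0.001, -0.003, -0.001,  0.001,  0.001]), 'joint_torque': array([ -0.   , -44.488, -35.134,  -0.   ,   0.009,  -0.   ]), 'eef_pos': array([ 126.501, -560.354,  230.38 ]), 'ee_rot': array([-0.552,  0.442, -0.441,  0.553]), 'contact_force': array([-0.51 ,  0.874,  0.017]), 'ft_torque': array([-0.012, -0.011,  0.023]), 'finger_gap': 85.36782643072989}
```

View pics/top.png

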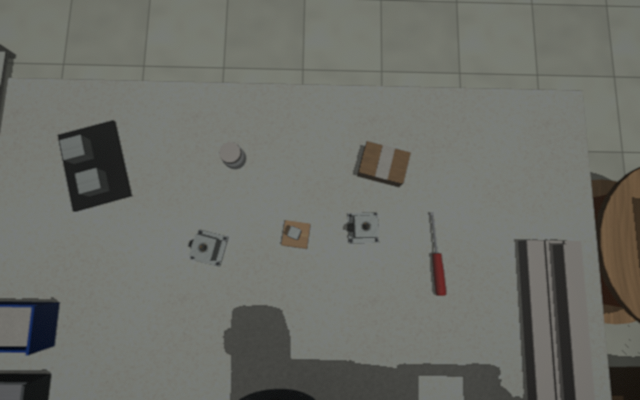

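View pics/side.png

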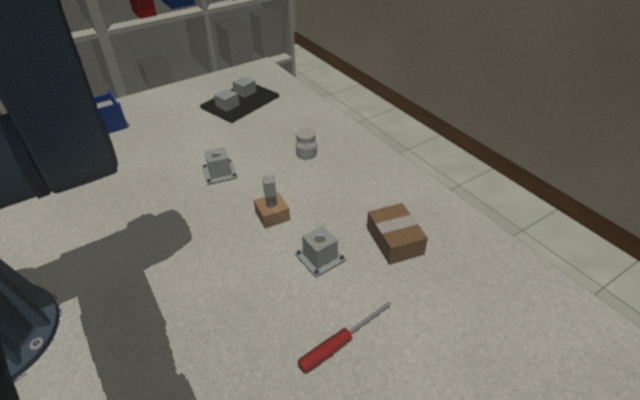

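The top view shows the gauge head at about (293,233), with bores at about (203,247) and (366,226). In the side view the gauge stands in the rest at (269,188).

```bash
python3 - <<'E'
from h import *
np.set_printoptions(precision=2,suppress=True)
K,T=cam("top"); im=cv2.imread("pics/top.png")
for n,u,v,z in(("head",293,232.5,106),("L",203,247,58),("R",366,226,58),("rest",296,234.5,36)):print(n,onplane(K,T,u,v,z))
K2,T2=cam("side")
for n,u,v,z in(("head",269,178.5,106),("L",216,154.5,58),("R",320,239.5,58)):print(n,onplane(K2,T2,u,v,z))
s=r.state();M=R.from_quat(s["ee_rot"]).as_matrix();print(M, np.degrees(np.arctan2(M[1,0],M[0,0])))
print(vision.calibration("wrist"), r.grasp_offset)
cv2.imwrite("pics/topc.png",cv2.resize(im[195:285,170:410],None,fx=3.3,fy=3.3,interpolation=cv2.INTER_CUBIC)*2)
E
```

```text
head [552.42  -3.3  106.  ]
L [519.56 202.75  58.  ]
R [ 572.49 -168.1    58.  ]
rest [551.88  -6.06  36.  ]
head [555.2   -6.06 106.  ]
L [519.05 202.22  58.  ]
R [ 572.13 -171.75   58.  ]
[[ 0.22 -0.    0.98]
 [-0.98  0.    0.22]
 [-0.   -1.    0.  ]] -77.29107386869491
{'intrinsics': array([[304.38,   0.  , 322.15],
       [  0.  , 304.38, 199.23],
       [  0.  ,   0.  ,   1.  ]]), 'mount': array([[   1.  ,    0.  ,   -0.  ,   -0.78],
       [   0.  ,   -0.31,    0.95, -144.23],
       [   0.  ,   -0.95,   -0.31,   80.59],
       [   0.  ,    0.  ,    0.  ,    1.  ]])} 18.700000000000003
```

View pics/topc.png

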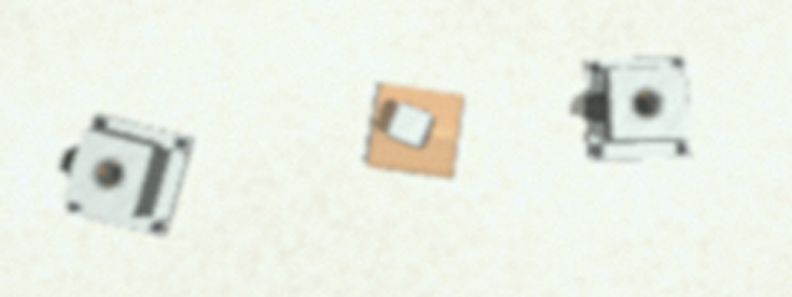

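>>> {"name": "servo_tool", "arguments": {"increments": [1,0.71,0.92,0,0,1,0.71,0.92,0,0,1,0.71,0.92,0,0,1,0.71,0.92,0,0,1,0.71,0.92,0,0,1,0.71,0.92,0,0,1,0.71,0.92,0,0,1,0.71,0.92,0,0,1,0.71,0.92,0,0,1,0.71,0.92,0,0]}}

```text
time: 0.93
eef_pos: [340.1, -283.2, 231.1]
ee_rot: [-0.552, 0.442, -0.442, 0.552]
contact_force: [0.0, -0.1, 0.2]
finger_gap: 85.0
```

>>> {"name": "servo_tool", "arguments": {"increments": [1,0.71,0.92,0,0,1,0.71,0.92,0,0,1,0.71,0.92,0,0,1,0.71,0.92,0,0,1,0.71,0.92,0,0,1,0.71,0.92,0,0,1,0.71,0.92,0,0,1,0.71,0.92,0,0,1,0.71,0.92,0,0,1,0.71,0.92,0,0,1,0,0,0,0,1,0,0,0,0]}}

```text
time: 1.93
eef_pos: [552.7, -7.3, 230.5]
ee_rot: [0.553, -0.441, 0.44, -0.553]
contact_force: [-0.7, 0.3, 0.1]
finger_gap: 85.4
```

```bash
python3 - <<'E'
from h import *
s,im=grab("wrist","pics/w1.png"); print(s["time"],s["eef_pos"],s["joint_positions"]); 
import pickle;pickle.dump(s,open("w1.pkl","wb"))
E
```

```text
1.9333 [552.68329054  -7.26307783 230.47951741] [-2.27880149e-01  1.33070222e-01  1.66316905e+00 -5.45991732e-05
  1.34683264e+00  1.11781990e+00]
```

View pics/w1.png

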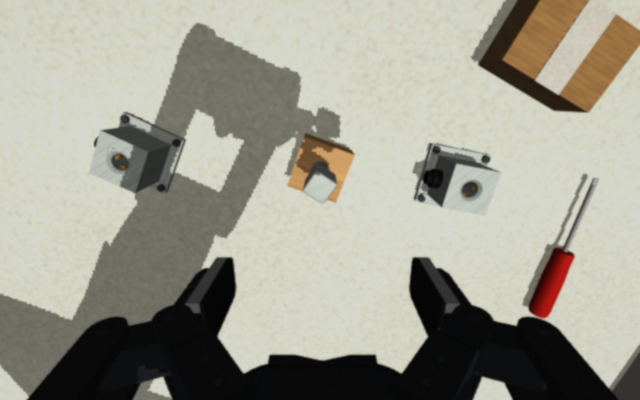

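The wrist view shows the gauge head top at about (320,187), with bores at about (120,161) on the left and (471,189) on the right. I'll measure all three from this picture.

```bash
python3 - <<'E'
from h import *
import pickle
np.set_printoptions(precision=2,suppress=True)
s=pickle.load(open("w1.pkl","rb"));K,T=cam("wrist",s);im=cv2.imread("pics/w1.png")
hsv=cv2.cvtColor(im,cv2.COLOR_BGR2HSV)
def comp(mask,seed):
    n,l,st,ce=cv2.connectedComponentsWithStats(mask.astype(np.uint8)); k=l[seed[1],seed[0]]
    c,_=cv2.findContours((l==k).astype(np.uint8),cv2.RETR_EXTERNAL,cv2.CHAIN_APPROX_NONE);c=max(c,key=cv2.contourArea)
    return c,st[k]
c,st=comp((hsv[...,1]<40)&(hsv[...,2]>140),(320,187)); print("head",st)
# outline on plane
P=np.array([onplane(K,T,u,v,106)[:2] for u,v in c[:,0]]);print(cv2.minAreaRect(P.astype(np.float32)))
box=cv2.boxPoints(cv2.minAreaRect(c));print(box)
for n,sd in(("L",(120,161)),("R",(471,189))):
    for th in (110,140):
        w=np.zeros(im.shape[:2],bool);w[sd[1]-14:sd[1]+15,sd[0]-14:sd[0]+15]=1
        c,st=comp((hsv[...,2]<th)&w,sd)
        P=np.array([onplane(K,T,u,v,58)[:2] for u,v in c[:,0]],np.float32);print(n,th,st,cv2.fitEllipse(P))
cv2.imwrite("pics/w1c.png",np.hstack([cv2.resize(im[y-30:y+30,x-33:x+33],None,fx=4,fy=4,interpolation=cv2.INTER_NEAREST) for x,y in((120,161),(320,187),(471,189))]))
E
```

```text
head [     0      0    640    388 152678]
((524.361328125, -26.398040771484375), (380.3733825683594, 685.7888793945312), 9.921957015991211)
[[  0. 387.]
 [  0.   0.]
 [639.   0.]
 [639. 387.]]
L 110 [111 147  24  29 382] ((523.1242065429688, 200.22927856445312), (24.43075942993164, 30.854867935180664), 76.34942626953125)
L 140 [110 147  25  29 449] ((522.8097534179688, 200.71017456054688), (25.236909866333008, 31.25765037536621), 71.05755615234375)
R 110 [462 182  17  16 208] ((575.8035278320312, -165.09426879882812), (16.94182014465332, 17.18246841430664), 0.7811406254768372)
R 140 [461 181  21  18 281] ((575.9488525390625, -165.8273468017578), (18.8989315032959, 21.121482849121094), 15.707096099853516)
```

View pics/w1c.png

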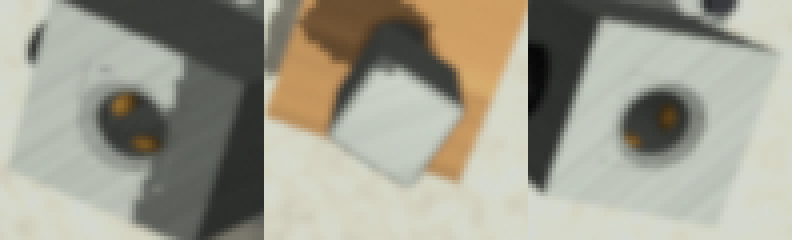

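The crop shows the head's top face with corners at about (304,189.5), (323.5,203), (336.5,182.5) and (315.5,170). I'll get its centre and yaw from these.

```bash
python3 - <<'E'
from h import *
import pickle
np.set_printoptions(precision=2,suppress=True)
s=pickle.load(open("w1.pkl","rb"));K,T=cam("wrist",s)
P=np.array([onplane(K,T,u,v,106)[:2] for u,v in((304.25,189.5),(323.5,203.25),(336.5,182.5),(316.5,170))])
print(P,P.mean(0),(P[0]+P[2])/2)
for i in range(4):
    d=P[(i+1)%4]-P[i];print(np.linalg.norm(d),np.degrees(np.arctan2(d[1],d[0])))
M=R.from_quat(s["ee_rot"]).as_matrix();print(np.degrees(np.arctan2(M[1,0],M[0,0])))
E
```

```text
[[549.88  10.04]
 [540.79 -10.23]
 [562.98 -17.3 ]
 [570.27   3.04]] [555.98  -3.61] [556.43  -3.63]
22.21148219959496 -114.13939747531909
23.288436153655184 -17.661685101813948
21.6024246641287 70.27095912287491
21.56727429371756 161.05954069275154
-77.10225969048909
```

>>> {"name": "servo_tool", "arguments": {"increments": [1,0.04,0.02,-0.5,-0.95,1,0.02,0.02,-0.5,-0.95,1,0.02,0.02,-0.5,-0.95,1,0.02,0.02,-0.5,-0.95,1,0.01,0.02,-0.4,-0.95,1,0,0.02,0,-0.95,1,0,0,0,0,1,0,0,0,0]}}

```text
time: 2.65
eef_pos: [555.4, -6.4, 159.4]
ee_rot: [0.406, -0.579, 0.579, -0.406]
contact_force: [0.2, -0.7, 0.3]
finger_gap: 85.4
```

```bash
python3 - <<'E'
from h import *
import pickle
s,im=grab("wrist","pics/w2.png"); print(s["time"],s["eef_pos"]); 
pickle.dump(s,open("w2.pkl","wb"))
K,T=cam("wrist",s);print(proj(K,T,[556,-3.6,106]),R.from_quat(s["ee_rot"]).as_matrix())
E
```

```text
2.65 [555.38794407  -6.40808664 159.351104  ]
[319.16553912 219.90054405] [[-3.40029956e-01 -2.33533702e-04  9.40414576e-01]
 [-9.40414568e-01 -1.95788631e-04 -3.40030002e-01]
 [ 2.63530948e-04 -9.99999954e-01 -1.53044495e-04]]
```

View pics/w2.png

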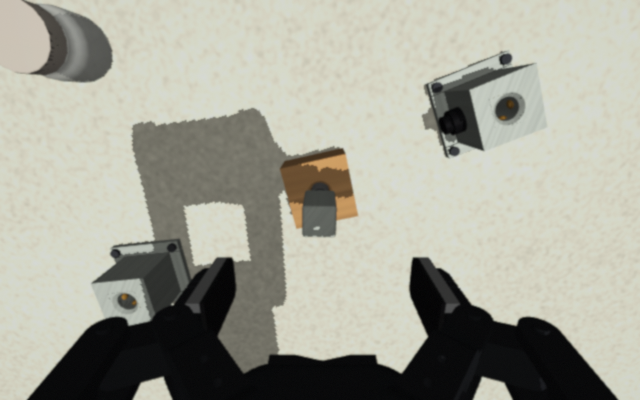

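The head sits square between the jaws at about (319,221), within a pixel of the prediction. Next I'll descend and grasp it.

>>> {"name": "servo_tool", "arguments": {"increments": [1,0.02,0.08,-0.5,0,1,0,0,-0.6,0,1,0,0,-0.6,0,1,0,0,-0.6,0,1,0,0,-0.5,0,1,0,0,-0.25,0,1,0,0,0,0], "squeeze": 80}}

```text
time: 3.28
eef_pos: [555.3, -3.0, 66.5]
ee_rot: [-0.407, 0.58, -0.578, 0.405]
contact_force: [-0.6, -0.2, -0.2]
finger_gap: 85.2
```

>>> {"name": "servo_tool", "arguments": {"increments": [0,0,0,0,0,0,0,0,0,0,0,0,0,0,0,0,0,0,0,0,0,0,0,0,0,0,0,0,0,0,0,0,0,0,0,0,0,0,0,0,0,0,0,0,0,0,0,0,0,0]}}

```text
time: 4.12
eef_pos: [557.0, -3.1, 68.7]
ee_rot: [0.406, -0.579, 0.579, -0.406]
contact_force: [-1.8, -0.1, 5.4]
finger_gap: 23.3
```

>>> {"name": "servo_tool", "arguments": {"increments": [0,0,0,0.3,0,0,0,0,0.5,0,0,0,0,0.6,0,0,0,0,0.6,0,0,0,0,0.6,0,0,0,0,0.4,0,0,0,0,0,0,0,0,0,0,0]}}

```text
time: 4.78
eef_pos: [556.6, -2.9, 158.1]
ee_rot: [0.406, -0.579, 0.579, -0.406]
contact_force: [-1.1, 0.6, -2.1]
finger_gap: 23.2
```

```bash
python3 - <<'E'
from h import *
import pickle
s,im=grab("wrist","pics/w3.png");_,im2=grab("side","pics/s3.png");print(s)
pickle.dump(s,open("w3.pkl","wb"))
K,T=cam("wrist",s);hh=s["eef_pos"]
for z in (38.7,-61.3+0): print(proj(K,T,[hh[0],hh[1],hh[2]+z]))
K2,T2=cam("side");u,v=proj(K2,T2,[hh[0],hh[1],hh[2]]).astype(int);print(u,v)
a=cv2.resize(im[100:400,160:480],None,fx=1.25,fy=1.25);b=cv2.resize(im2[v-60:v+65,u-66:u+67],None,fx=3,fy=3)
cv2.imwrite("pics/c3.png",np.hstack([a[:375],b[:375]])[:,:,::-1])
E
```

```text
{'time': 4.7833, 'joint_positions': array([-2.18506605e-01,  2.16411024e-01,  1.72137391e+00,  8.06827882e-05,
        1.20280829e+00,  1.70038605e+00]), 'qvel': array([ 0.00059159,  0.02594691,  0.02625598, -0.00079987, -0.00426613,
        0.00035399]), 'joint_torque': array([ 3.44708981e-02, -4.61539435e+01, -3.46534503e+01,  5.27676559e-03,
        3.04564240e-02, -2.96746848e-04]), 'eef_pos': array([556.58059797,  -2.89592953, 158.06635454]), 'ee_rot': array([ 0.40559394, -0.57879435,  0.57927984, -0.40611023]), 'contact_force': array([-1.09701175,  0.55724617, -2.09113372]), 'ft_torque': array([0.00419852, 0.02665781, 0.00419547]), 'finger_gap': 23.240579131519837}
[323.84201437 303.54222238]
[323.2452814  215.34066361]
266 157
```

View pics/c3.png

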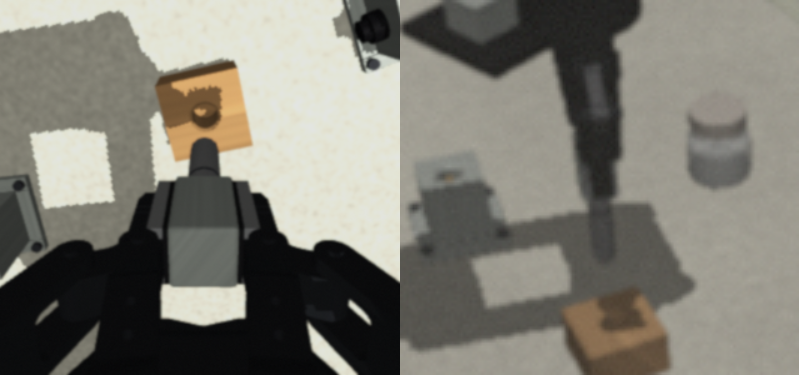

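The gauge is held upright on the tool axis: the head top is at about (322,306) and the tip at (323,214) in the full picture, as predicted. Next I'll go towards the right housing and stop short for a close look.

>>> {"name": "servo_tool", "arguments": {"increments": [0,-0.06,-0.5,0,0,0,-0.06,-0.9,0,0,0,-0.06,-0.9,0,0,0,-0.06,-0.9,0,0,0,-0.06,-0.9,0,0,0,-0.05,-0.7,0,0,0,0,-0.33,0,0,0,0,0,0,0,0,0,0,0,0]}}

```text
time: 5.63
eef_pos: [545.4, -156.3, 156.7]
ee_rot: [-0.406, 0.58, -0.579, 0.405]
contact_force: [0.6, 0.1, -1.4]
finger_gap: 23.4
```

```bash
cat > bore.py <<'E'
from h import *
import sys
np.set_printoptions(precision=2,suppress=True)
x,y,fn=float(sys.argv[1]),float(sys.argv[2]),sys.argv[3]
s,im=grab("wrist",f"pics/{fn}.png");K,T=cam("wrist",s);print(s["time"],s["eef_pos"],s["contact_force"])
u,v=proj(K,T,[x,y,58]).astype(int);print(u,v)
h=40;c=im[v-h:v+h,u-h:u+h];g=cv2.cvtColor(c,cv2.COLOR_RGB2GRAY)
big=cv2.resize(c,None,fx=6,fy=6,interpolation=cv2.INTER_CUBIC)
for th in(90,110,130,150):
    cs,_=cv2.findContours((cv2.GaussianBlur(g,(3,3),0)<th).astype(np.uint8),cv2.RETR_EXTERNAL,cv2.CHAIN_APPROX_NONE)
    for k in cs:
        if 60<cv2.contourArea(k)<1500:
            P=np.array([onplane(K,T,a+u-h,b+v-h,58)[:2] for a,b in k[:,0]],np.float32);e=cv2.fitEllipse(P);print(th,np.array(e[0]),np.array(e[1]))
cv2.imwrite(f"pics/{fn}c.png",big[:,:,::-1])
E
python3 bore.py 574 -167 r1
```

```text
5.6333 [ 545.37 -156.29  156.75] [ 0.57  0.11 -1.43]
323 162
90 [ 576.46 -136.66] [ 9.02 20.84]
90 [ 575.91 -166.16] [15.11 16.77]
90 [ 602.7  -162.06] [ 2.81 45.51]
110 [ 570.37 -154.71] [36.44 45.16]
110 [ 575.74 -166.08] [16.54 17.57]
110 [ 603.91 -160.64] [ 6.78 46.02]
130 [ 567.19 -151.67] [32.69 47.7 ]
130 [ 575.83 -166.19] [18.07 18.56]
130 [ 603.97 -160.12] [ 7.98 46.26]
150 [ 575.81 -166.36] [19.74 20.14]
150 [ 570.47 -153.27] [41.04 48.65]
150 [ 603.94 -159.87] [ 8.55 45.74]
```

View pics/r1c.png

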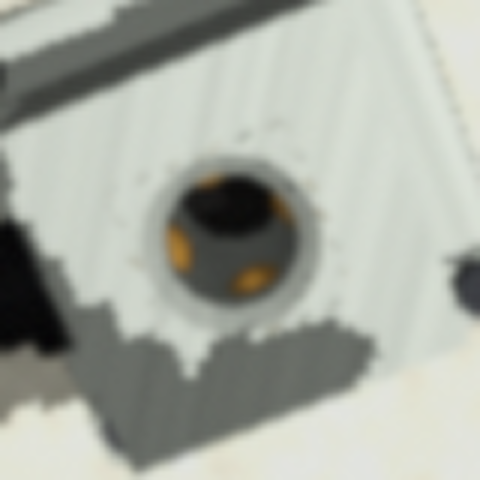

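The bore of the right housing is clear, with the chamfer circle centred at about (322,162) in the full picture. I take its centre as (575,-166.7).

>>> {"name": "servo_tool", "arguments": {"increments": [0,0.48,-0.17,0,0,0,0.49,-0.17,0,0,0,0,0,-0.4,0,0,0,0,-0.4,0,0,0,0,-0.2,0,0,0,0,0,0,0,0,0,0,0]}}

```text
time: 6.27
eef_pos: [573.7, -166.0, 126.4]
ee_rot: [-0.406, 0.58, -0.578, 0.405]
contact_force: [-0.2, -0.2, -1.5]
finger_gap: 22.7
```

>>> {"name": "servo_tool", "arguments": {"increments": [0,0,0,-0.1,0,0,0,0,-0.1,0,0,0,0,-0.1,0,0,0,0,-0.1,0,0,0,0,0,0]}}

```text
time: 6.68
eef_pos: [575.5, -166.9, 115.5]
ee_rot: [0.405, -0.579, 0.579, -0.406]
contact_force: [2.5, 0.8, -2.8]
finger_gap: 23.2
```

>>> {"name": "servo_tool", "arguments": {"increments": [0,0.03,0,-0.1,0,0,0,0,-0.1,0,0,0,0,-0.1,0,0,0,0,-0.1,0,0,0,0,0,0]}}

```text
time: 7.1
eef_pos: [575.9, -167.0, 103.2]
ee_rot: [-0.406, 0.579, -0.579, 0.406]
contact_force: [2.0, 1.1, -2.9]
finger_gap: 23.3
```

>>> {"name": "servo_tool", "arguments": {"increments": [0,0,0,-0.1,0,0,0,0,-0.1,0,0,0,0,-0.1,0,0,0,0,0,0]}}

```text
time: 7.43
eef_pos: [575.9, -167.0, 94.0]
ee_rot: [-0.406, 0.579, -0.579, 0.406]
contact_force: [4.0, 1.0, -3.3]
finger_gap: 22.9
```

>>> {"name": "servo_tool", "arguments": {"increments": [0,0.03,0.01,-0.1,0,0,0,0,-0.07,0]}}

```text
time: 7.6
eef_pos: [576.9, -166.8, 89.6]
ee_rot: [0.406, -0.579, 0.579, -0.406]
contact_force: [0.9, 1.0, 3.1]
finger_gap: 23.1
```

>>> {"name": "servo_tool", "arguments": {"increments": [0,0,0,-0.04,0,0,0,0,-0.03,0]}}

```text
time: 7.77
eef_pos: [576.6, -166.7, 87.3]
ee_rot: [-0.406, 0.579, -0.579, 0.406]
contact_force: [-0.4, 0.0, 2.1]
finger_gap: 23.3
```

>>> {"name": "servo_tool", "arguments": {"increments": [0,0,0,-0.03,0,0,0,0,-0.02,0]}}

```text
time: 7.93
eef_pos: [576.7, -166.7, 86.0]
ee_rot: [-0.406, 0.579, -0.579, 0.406]
contact_force: [0.4, 1.0, 2.6]
finger_gap: 23.3
```

>>> {"name": "servo_tool", "arguments": {"increments": [0,0,0,-0.04,0,0,0,0,-0.02,0]}}

```text
time: 8.1
eef_pos: [576.8, -166.8, 84.2]
ee_rot: [-0.406, 0.579, -0.579, 0.406]
contact_force: [1.0, 0.3, 2.1]
finger_gap: 22.8
```

>>> {"name": "servo_tool", "arguments": {"increments": [0,0,0,-0.04,0,0,0,0,-0.02,0]}}

```text
time: 8.27
eef_pos: [576.8, -166.8, 82.4]
ee_rot: [0.406, -0.579, 0.579, -0.406]
contact_force: [0.8, 0.2, 1.9]
finger_gap: 23.0
```

>>> {"name": "servo_tool", "arguments": {"increments": [0,0,0,-0.08,0,0,0,0,-0.08,0,0,0,0,-0.02,0]}}

```text
time: 8.52
eef_pos: [576.8, -166.7, 76.5]
ee_rot: [0.406, -0.579, 0.579, -0.406]
contact_force: [1.6, 0.7, 0.8]
finger_gap: 23.0
```

>>> {"name": "servo_tool", "arguments": {"increments": [0,0,0,-0.04,0,0,0,0,0,0]}}

```text
time: 8.68
eef_pos: [576.7, -166.7, 75.5]
ee_rot: [-0.406, 0.579, -0.579, 0.406]
contact_force: [1.5, -1.0, -2.1]
finger_gap: 23.0
```

>>> {"name": "servo_tool", "arguments": {"increments": [0,0,0,-0.03,0,0,0,0,0,0]}}

```text
time: 8.85
eef_pos: [576.8, -166.7, 75.1]
ee_rot: [-0.406, 0.579, -0.579, 0.406]
contact_force: [0.9, 1.3, 2.3]
finger_gap: 23.6
```

>>> {"name": "servo_tool", "arguments": {"increments": [0,0,0,-0.03,0,0,0,0,0,0]}}

```text
time: 9.02
eef_pos: [576.9, -166.8, 74.7]
ee_rot: [0.406, -0.579, 0.579, -0.406]
contact_force: [-1.4, 2.1, 5.5]
finger_gap: 22.9
```

>>> {"name": "servo_tool", "arguments": {"increments": [0,0,0,-0.03,0,0,0,0,0,0]}}

```text
time: 9.18
eef_pos: [577.0, -166.8, 74.3]
ee_rot: [0.406, -0.579, 0.579, -0.406]
contact_force: [-1.3, 0.6, 8.9]
finger_gap: 23.2
```

>>> {"name": "servo_tool", "arguments": {"increments": [0,0,0,-0.03,0,0,0,0,0,0]}}

```text
time: 9.35
eef_pos: [577.1, -166.8, 73.8]
ee_rot: [0.406, -0.579, 0.579, -0.406]
contact_force: [-3.0, 1.9, 12.2]
finger_gap: 23.4
```

>>> {"name": "servo_tool", "arguments": {"increments": [0,0,0,-0.03,0,0,0,0,0,0]}}

```text
time: 9.52
eef_pos: [577.2, -166.9, 73.4]
ee_rot: [0.406, -0.579, 0.579, -0.406]
contact_force: [-4.6, 2.8, 15.8]
finger_gap: 23.1
```

>>> {"name": "servo_tool", "arguments": {"increments": [0,-0.03,0.02,-0.03,0,0,0,0,0,0]}}

```text
time: 9.68
eef_pos: [577.0, -166.8, 73.2]
ee_rot: [0.406, -0.578, 0.58, -0.406]
contact_force: [-2.7, 1.4, 17.7]
finger_gap: 23.0
```

>>> {"name": "servo_tool", "arguments": {"increments": [0,0,0,-0.03,0,0,0,0,0,0,0,0,0,0,0]}}

```text
time: 9.93
eef_pos: [577.1, -166.8, 72.7]
ee_rot: [0.406, -0.578, 0.58, -0.406]
contact_force: [-4.4, 2.0, 20.2]
finger_gap: 22.8
```

```bash
python3 - <<'E'
from h import *
s,im=grab("wrist","pics/w4.png");_,im2=grab("side","pics/s4.png");print(s["eef_pos"],s["contact_force"])
K2,T2=cam("side");u,v=proj(K2,T2,[576,-167,65]).astype(int);print(u,v)
K,T=cam("wrist",s);p,q=proj(K,T,[576,-167,60]).astype(int);print(p,q)
a=cv2.resize(im[q-60:q+40,p-50:p+50],(400,400),interpolation=cv2.INTER_CUBIC);b=cv2.resize(im2[v-25:v+25,u-25:u+25],(400,400),interpolation=cv2.INTER_CUBIC)
cv2.imwrite("pics/c4.png",np.clip(np.hstack([a,b])[:,:,::-1]*1.4,0,255))
E
```

```text
[ 577.06746156 -166.78860959   72.74478463] [-4.42889287  2.01969126 20.2478339 ]
320 234
324 247[ WARN:0@0.722] global loadsave.cpp:1063 imwrite_ Unsupported depth image for selected encoder is fallbacked to CV_8U.
```

View pics/c4.png

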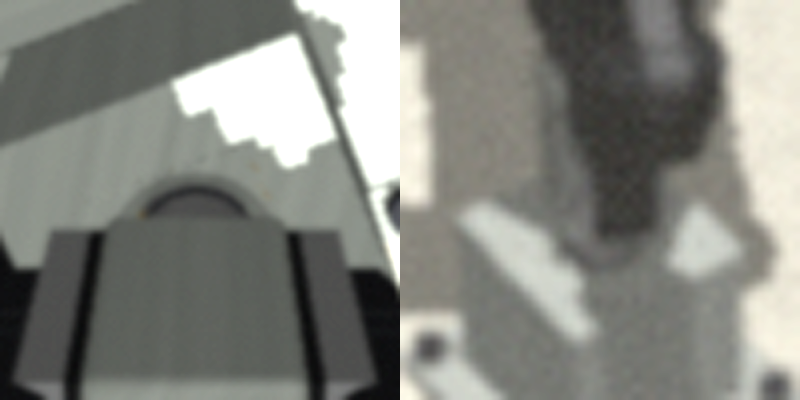

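Bottoming began at TCP z ≈ 75.3, which puts the tip about 13 mm above the bench. It is now seated at 20 N, and neither view shows the ring standing above the rim, so this matches the 45 mm bore. I'll ease the push, let go, back off and check.

>>> {"name": "servo_tool", "arguments": {"increments": [0,-0.03,0.01,0.05,0,0,0,0,0.04,0,0,0,0,0,0]}}

```text
time: 10.28
eef_pos: [576.6, -166.7, 74.4]
ee_rot: [0.405, -0.578, 0.58, -0.406]
contact_force: [0.4, 0.6, 11.1]
finger_gap: 23.1
```

>>> {"name": "servo_tool", "arguments": {"increments": [1,0,0,0,0,1,0,0,0,0,1,0,0,0,0,1,0,0,0,0,1,0,0,0,0,1,0,0,0,0,1,0,0,0,0,1,0,0,0,0,1,0,0,0,0]}}

```text
time: 11.03
eef_pos: [575.0, -165.8, 72.2]
ee_rot: [-0.406, 0.579, -0.579, 0.406]
contact_force: [-0.2, -0.5, 0.2]
finger_gap: 85.6
```

>>> {"name": "servo_tool", "arguments": {"increments": [1,0,0,0.3,0,1,0,0,0.6,0,1,0,0,0.6,0,1,0,0,0.6,0,1,0,0,0.6,0,1,-0.9,0.1,0.6,0,1,-0.9,0.1,0.6,0,1,-0.5,0.1,0,0,1,0,0,0,0,1,0,0,0,0]}}

```text
time: 11.87
eef_pos: [506.1, -157.0, 190.3]
ee_rot: [0.405, -0.579, 0.58, -0.406]
contact_force: [0.2, 0.3, 0.5]
finger_gap: 85.4
```

```bash
python3 - <<'E'
from h import *
import pickle
s,im=grab("wrist","pics/w5.png");_,im2=grab("side","pics/s5.png");print(s["time"],s["eef_pos"],s["contact_force"])
pickle.dump(s,open("w5.pkl","wb"))
K2,T2=cam("side");u,v=proj(K2,T2,[576,-167,75]).astype(int)
K,T=cam("wrist",s);p,q=proj(K,T,[576,-167,75]).astype(int);print(p,q,u,v)
a=cv2.resize(im[q-50:q+50,p-50:p+50],(400,400),interpolation=cv2.INTER_CUBIC);b=cv2.resize(im2[v-40:v+40,u-40:u+40],(400,400),interpolation=cv2.INTER_CUBIC)
cv2.imwrite("pics/c5.png",np.clip(np.hstack([a,b])[:,:,::-1]*1.3,0,255).astype(np.uint8))
# predicted marks: head bottom centre, head top, rim, with tip at 13 (right) / 25
for z in (58,73,85,113,125):print(z,proj(K,T,[576,-167,z])-[p-50,q-50],proj(K2,T2,[576,-167,z])-[u-40,v-40])
E
```

```text
11.8667 [ 506.14704773 -156.95215514  190.25236159] [0.16584506 0.33762914 0.46162932]
305 113 320 230
58 [51.58371956 49.24409383] [40.32076067 47.20513093]
73 [50.69320117 49.98222916] [40.23876325 41.73672845]
85 [49.90481813 50.63570626] [40.17183142 37.27304906]
113 [47.73851549 52.43131715] [40.01085104 26.5372782 ]
125 [46.63591349 53.34524492] [39.93971652 21.7933216 ]
```

View pics/c5.png

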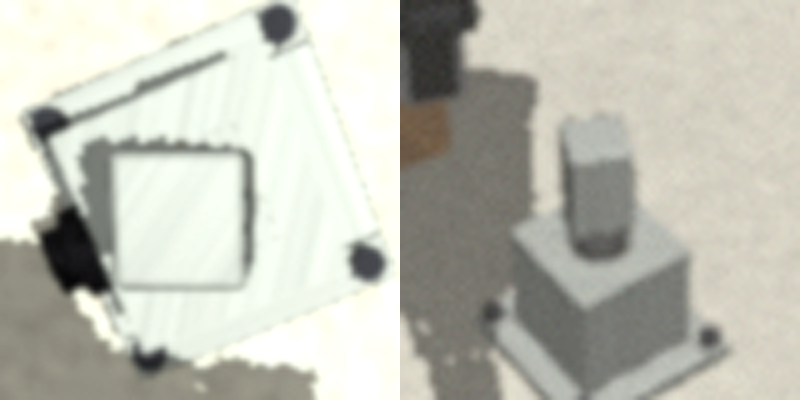

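The gauge stands upright in the right-hand housing. In the side crop the head top is at row ~27.6, against 26.5 predicted for the 45 mm bore and 21.8 for the 33 mm bore. The dark ring is at the rim, row ~49. That is the right result, so I'll hand in.

```bash
python3 -c "
from workcell import job
print(job.finish_job())"
```

```text
the job is handed in; nothing more can be done
None
```

The gauge is fully seated in the right-hand housing (at about x 576, y -167 mm), where the dark ring is level with the rim. I let go of it and backed the arm clear. That was the first housing I checked, so I left the left-hand one untested.

- **Insertion:** The spring contacts dragged with only about 3–4 N, by the few readings taken on the way in. Nothing stopped the gauge at the 33 mm depth. It bottomed at about 45 mm and I seated it with 20 N, which was the highest force I read.
- **Final check:** After release, the gripper read no meaningful contact force. In the side view the top of the head is within about a pixel of where a 45 mm bore puts it, and about six pixels from where a 33 mm bore would. The dark ring shows at the rim.
- **Disagreements:** The cameras differed by 3–6 mm on this bore's position, so I used the close wrist view. Side forces stayed under 5 N on the way in.

The job took about 12 s of robot time.

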